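# Bring the blue specimen before the camera and swing the lamp over it

## Task

With a fingertip, push on the arms of the specimen carousel to turn it until its blue specimen is squarely in front of the camera lens, then push the red lamp arm all the way in against its stop so that the lamp is over the specimen. Leave the carousel down on its spindle, do not touch the specimens themselves, and do not move or pick up anything else on the bench.

Things in the scene. Friction and masses are not known exactly. Their poses are not given: they have to be found in the camera images.
- stand: fixed stand on a dark steel plate. Origin on the bench under the carousel's upright axis; z up, x towards the blue camera. Plate 12 mm thick, x -90 to 270, y -95 to 155 mm. Camera: x 158 (lens front) to 253 mm, 56 mm wide about y 0, 104 mm high; a yellow stripe on the plate runs from lens to specimen place. Steel lamp post, 16 mm thick, at x 100, y 119 mm
- carousel (a joint): turn angle of the carousel in rad, anticlockwise from above positive, 0 (or any whole turn) when the blue specimen is in front of the lens. It turns endlessly both ways, stiffly (about 0.12 N m, so 2 N at 60 mm from the axis), and stays where it is left. It only rests on its spindle and weighs about 0.4 kg, so it could be lifted off: it must not be
- hub (a point): centre of the top of the carousel hub (44 mm across), on the axis, 94 mm above the bench. Four straight level aluminium arms at right angles, 12 mm wide, 60 to 78 mm above the bench, bare from 22 to 96 mm from the axis, free space below down to the base plate; each ends in a grey cup (38 mm across, centred 115 mm out, 60 to 75 mm high) carrying a specimen puck
- blue (a point): centre of the top of the blue specimen on the carousel, 95 mm above the bench, 115 mm from the axis: points along the arm that carries it
- blue_puck: the blue specimen puck fixed in its carousel cup: 30 mm across, 20 mm high, origin under its centre, 75 mm above the bench. Not to be touched
- white_pucks: the three white specimen pucks, of the same size, on the other three carousel arms; origin on the carousel axis, 75 mm above the bench. Not to be touched
- focus (a point): the specimen place straight in front of the lens: 115 mm from the axis along the stand's x, 95 mm above the bench; fixed to the stand
- lamp_pivot (a point): upright hinge axis of the lamp arm at the middle height of the arm, 141 mm above the bench
- lamp_head (a point): axis of the black lamp head (38 mm across, 127 to 153 mm above the bench) at the arm's end, 120 mm from the pivot, at the middle height of the arm
- lamp (a joint): angle of the red lamp arm in rad: 0 is fully in, against its stop, with the lamp over the specimen place; it grows anticlockwise from above as the arm swings out (to 1.8). The arm is a straight horizontal bar from pivot to lamp head, 12 mm wide, 134 to 148 mm above the bench, bare from 13 to 101 mm from the pivot; it turns stiffly (0.06 N m) and stays where it is left
- loose_blue: loose spare blue specimen puck on the bench, 30 mm across, 20 mm high, origin under its centre. Leave alone; it is not the one on the carousel
- loose_white: loose spare white puck on the bench, 30 mm across, 20 mm high, origin under its centre. Leave alone
- vial: small amber jar, 26 mm across, 55 mm high, origin under its centre. Leave alone
- slide_box: green slide box, 90 x 35 x 30 mm high, origin under its centre. Leave alone
- bottle: amber bottle, 60 mm across, 130 mm high, origin under its centre. Leave alone
- driver: screwdriver lying on the bench, 150 mm long along its x axis. Leave alone
- dish: low glass dish, 90 mm across, 18 mm high, origin under its centre. Leave alone

How it is judged (in metres and radians):
On the way, in this order (a step that is already met when the one before it is completed fails the run):
1. the blue specimen stands in front of the lens (within 8 mm), the lamp still swung out (horizontal distance between blue and focus below 0.008 m and value of joint lamp above 0.4 rad), for 0.2 s.
2. the lamp arm is in against its stop (value of joint lamp below 0.1 rad), for 0.2 s.
At the end, for the whole second after the job is handed in: the blue specimen is within 8 mm of the place in front of the lens, the lamp arm within 0.1 rad of its stop, the carousel seated on its spindle, everything at rest (horizontal distance between blue and focus below 0.008 m and value of joint lamp below 0.1 rad and z of hub in the frame of stand below 0.098 m and angular speed of blue_puck below 0.05 rad/s and velocity of joint lamp between -0.05 and 0.05 rad/s); the robot touches nothing.
It fails at once if the carousel is lifted more than 6 mm off its seat (z of hub in the frame of stand above 0.1 m).
It fails at once if a specimen on the carousel is touched by the fingers or arm (over 1 N) (contact force between any of the fingers, the arm and blue_puck above 1 N or contact force between any of the fingers, the arm and white_pucks above 1 N).
It fails at once if a loose thing on the bench is moved more than 20 mm or lifted (distance of any of loose_blue, loose_white, vial, slide_box, bottle, driver, dish from where it was at the start of the episode above 0.02 m).
It also fails if it takes over 58 s, if anything falls off the work surface, if the arm or the gripper's body presses on something with over 40 N, if the wrist force passes 120 N, or if a joint passes its speed limit or range.

## Robot

A 6-joint arm with a two-finger parallel gripper is mounted at the origin on the work surface. World frame = base frame: x ahead of the robot, y to its left, z up, the work surface at z = 0. Lengths are in m, angles in degrees, forces in N, time in s.
With the tool pointing down it reaches from about 0.375 to 0.9 m from the base axis. Payload 3.1 kg.
Tool frame: the origin (TCP) lies at the very end of the fingers, on their centre line; the grasp point (between the pads) lies 19 mm behind it (grip_point_offset is the distance from the TCP to the grasp point, in m); y points along the fingers, x is the direction in which the jaws open and shut, and the axes are right-handed (so a half turn about y gives the same grasp; the last joint's range is limited). The gripper opens to 87 mm and grips with 3 to 60 N. Pads are 19 mm wide; open, the fingers measure 117 mm over their backs; the gripper's body (75 mm by 190 mm) begins 51 mm behind the grasp point.
Start: joints at [57.783, 30.224, 82.088, -0, 67.689, -10.227], TCP at [0.234, 0.58, 0.223] pointing down, gripper open.
Joint ranges: [-176.69, 176.69], [-43.24, 126.21], [12.49, 139.97], [-82, 262], [0, 151.66], [-163.58, 163.58]. Speed limits (degrees/s): [159.86, 159.86, 180, 180, 180, 180].

## Interface

Orientations are given as a 3x3 rotation matrix whose columns are the frame's x, y, z axes.
In Python, from rig import * gives the robot as it stands.
- The arm moves only by the tool send_rows, never from a script. Its argument "moves" is text: rows parted by semicolons, each of 5 numbers parted by spaces: the finger opening in mm, from 0 to 87, then the shift along the tool's x, y, z in mm, then the turn about the tool's y in degrees. In form: fingers dx dy dz yaw; .... A call has 1 to 20 rows; each row shifts and turns the commanded pose from where the row before left it, along the tool's axes as they then stand; what a row does not reach is not made up. A row lasts 1/12 s, in which the tool goes at most 41.7 mm and 7.16 degrees, less where a joint would pass 70% of its speed; a pose out of reach is approached as far as the arm can. A call is refused whole if a number of a shift passes 41.7 or a number of a turn 7.16, either way. A call with a gripper value outside its range is refused whole. The fingers move at their own pace and stop on an object; the grip force is fixed at half the most. Time passes only in rows, so rows that do not move let the fingers close. It gives the time, the measured TCP pose, the force and the opening at its end, in the units of the state.
- read_state(): the state, without advancing time (a new reading comes with each control period).
- capture(name): name is "scene" or "side" or "wrist"; returns a dict with "image" (480x640x3 uint8, blue, green, red), "z_map" (480x640 float32, m along the optical axis (not along the pixel's ray), 0 where there is no reading), "mtx" (3x3 intrinsics, pixels), "origin" and "rotation" of the camera in the world; the wrist camera has in their place "tool_from_camera" (4x4, takes a point from camera to tool coordinates, whose origin is the TCP and whose axes are the tool frame's). Camera axes: x right, y up, looking along -z (the intrinsics and any distortion apply to the point x, -y, -z); pixel columns grow to the right and rows downward; lengths in m; the calibration is good to about 2 mm. A picture is of the moment at which its call begins: read the wrist's pose just before it.
- hand_in(): hands the job in, once; it reports no verdict.
Trained networks look in a picture, given as the dict that the camera call returned (one of the last four; its "shot" number tells which), for a name from the list of things; names that differ only in an ending like _2 or _b are one class to them, and where a whole thing is asked for, a point or a joint stands for the part that bears it (a point fixed in the world has none). Each returns a list of dicts, best first, with "p" (0 to 1); they miss things now and then, are a little off and sometimes report something else, mostly with a low value. They report only what shows in the picture. A call takes as long as a camera call.
- search_frame(picture, name): "bbox" ([left, top, right, bottom] in pixels, round what is visible of it).
- masks_of(picture, name): "region" (480x640 bool, what is visible of it) and "bbox" ([left, top, right, bottom] in pixels, round what is visible of it).
- mark_of(picture, name): "pixel" ([row, column] in pixels: a listed point, or the origin of a listed thing).
The state is a dict: "time_s": time; "joint_positions": joint angles; "qvel": joint speeds; "tau": joint torques, N m; "position": TCP position; "tcp_rot": TCP orientation; "force": force on the tool from outside, world axes, zero at the start; "moment": the same for the moment, N m; "opening": opening from 0.0 (shut) to 1.0 (fully open).
Only numpy, scipy, OpenCV 4.12 (cv2) and the standard library are available. Lean on these libraries where they do the work, as an engineer would, in place of code of your own. Each camera call takes 0.05 s, during which the arm holds its last target. There are 200 camera calls.

## Working session

There is one attempt and no reset: what is moved stays moved. The work goes in short steps, Python scripts to look and compute and a tool call to move; the robot and the scene stay as the last step left them, time stands still between calls to the robot, and variables do not carry over. Pictures are saved under pics/ and viewed, about 8 in all and at most 12, crops included, and the job is handed in when it is done.

Besides the shell and the picture viewer there is one more tool, called by a JSON object that holds its "fn" and its "kwargs". send_rows: Moves the arm, as the interface text tells. Its arguments: {"type":"object","properties":{"moves":{"type":"string"}},"required":["moves"]}

```bash
ls; mkdir -p pics; cat > h.py <<'E'
from rig import *
import numpy as np, cv2
def ray(c,px):
    r,cc=px; K=c["mtx"]; v=np.array([(cc-K[0,2])/K[0,0],-(r-K[1,2])/K[1,1],-1.0])
    return np.array(c["rotation"])@v
def atz(c,px,z):
    d=ray(c,px); o=np.array(c["origin"]); return o+d*(z-o[2])/d[2]
def proj(c,P):
    p=np.array(c["rotation"]).T@(np.array(P)-c["origin"]); K=c["mtx"]
    return (K[0,2]+K[0,0]*p[0]/-p[2], K[1,2]-K[1,1]*p[1]/-p[2])
E
python3 - <<'E'
from h import *
s=read_state(); print(s["time_s"],s["position"],s["tcp_rot"],s["opening"])
ims=[]
for n in ["scene","side"]:
    c=capture(n); print(n,c["origin"],c.keys()); ims.append(c["image"])
    cv2.imwrite(f"pics/{n}0.png",c["image"])
    for k,z in [("hub",.094),("blue",.095),("lamp_pivot",.141),("lamp_head",.141),("stand",0),("loose_blue",0),("loose_white",0),("vial",0),("slide_box",0),("bottle",0),("driver",0),("dish",0)]:
        m=mark_of(c,k)
        for d in m[:2]: print(k,round(d["p"],2),np.round(d["pixel"]),np.round(atz(c,d["pixel"],z),4))
E
```

```text
pics
0.0 [0.23358036 0.57888869 0.22154565] [[ 3.74456677e-01 -1.20679844e-03 -9.27243625e-01]
 [ 9.27241778e-01 -1.89569064e-03  3.74458398e-01]
 [-2.20966288e-03 -9.99997475e-01  4.09139912e-04]] 0.9968547498532636
scene [ 1.31003712 -0.14208709  0.87868975] dict_keys(['image', 'z_map', 'mtx', 'origin', 'rotation', 'shot'])
hub 0.8 [251. 331.] [0.5345 0.0066 0.094 ]
blue 0.55 [229. 307.] [ 0.4438 -0.0431  0.095 ]
lamp_pivot 0.86 [275. 292.] [ 0.6432 -0.1026  0.141 ]
lamp_head 0.63 [265. 245.] [ 0.5946 -0.2084  0.141 ]
stand 0.68 [280. 327.] [ 0.5483 -0.0053  0.    ]
loose_blue 0.56 [338. 342.] [0.7326 0.001  0.    ]
loose_blue 0.29 [285. 132.] [ 0.4861 -0.5166  0.    ]
vial 0.57 [345. 265.] [ 0.7252 -0.1825  0.    ]
slide_box 0.57 [267. 402.] [0.5341 0.2076 0.    ]
driver 0.66 [284. 139.] [ 0.4856 -0.4993  0.    ]
driver 0.39 [278. 329.] [0.5433 0.0018 0.    ]
dish 0.83 [258. 464.] [0.5244 0.3906 0.    ]
side [ 0.07396485 -1.05038656  0.98629229] dict_keys(['image', 'z_map', 'mtx', 'origin', 'rotation', 'shot'])
hub 0.77 [227. 319.] [0.5444 0.0161 0.094 ]
hub 0.39 [240. 372.] [ 0.6592 -0.1036  0.094 ]
blue 0.66 [247. 289.] [ 0.4266 -0.0364  0.095 ]
lamp_pivot 0.56 [230. 369.] [ 0.6438 -0.1113  0.141 ]
lamp_head 0.58 [256. 365.] [ 0.579  -0.2061  0.141 ]
lamp_head 0.51 [254. 291.] [ 0.4026 -0.1195  0.141 ]
stand 0.62 [252. 320.] [ 0.5426  0.01   -0.    ]
loose_blue 0.47 [240. 373.] [ 0.7254 -0.0031  0.    ]
loose_white 0.71 [248. 322.] [ 0.5562  0.0243 -0.    ]
loose_white 0.58 [252. 378.] [ 0.7097 -0.0661  0.    ]
vial 0.65 [277. 403.] [ 0.7226 -0.1942  0.    ]
slide_box 0.7 [222. 292.] [0.5189 0.1899 0.    ]
slide_box 0.58 [238. 370.] [ 0.7204  0.0054 -0.    ]
bottle 0.56 [186. 213.] [0.3325 0.5211 0.    ]
driver 0.8 [387. 388.] [ 0.4914 -0.5033  0.    ]
driver 0.41 [230. 372.] [0.7467 0.0425 0.    ]
dish 0.72 [187. 275.] [0.5401 0.4197 0.    ]
```

```bash
python3 -c "
import cv2
a=cv2.imread('pics/scene0.png')[170:380,180:460];cv2.imwrite('pics/sc.png',cv2.resize(a,(800,600),interpolation=cv2.INTER_CUBIC))
a=cv2.imread('pics/side0.png')[160:310,220:420];cv2.imwrite('pics/sd.png',cv2.resize(a,(800,600),interpolation=cv2.INTER_CUBIC))"
```

```text
(no output)
```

View pics/sc.png

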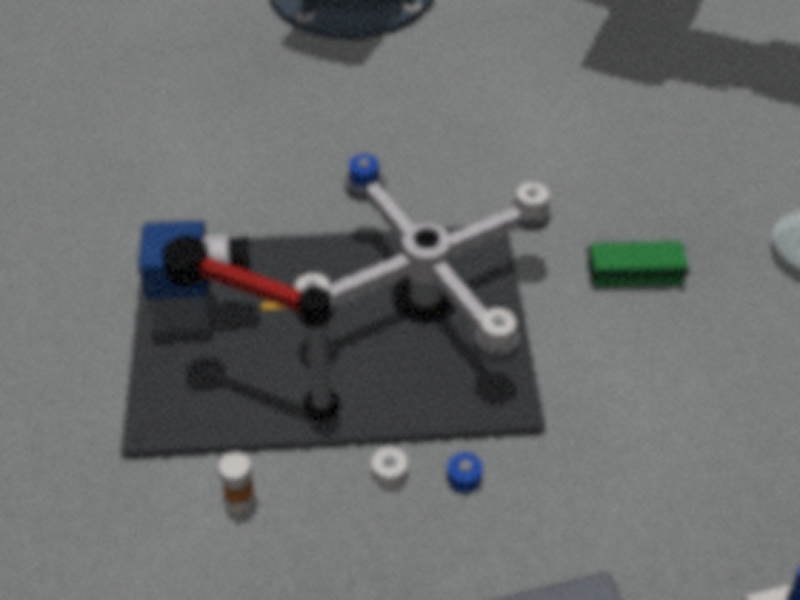

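View pics/sd.png

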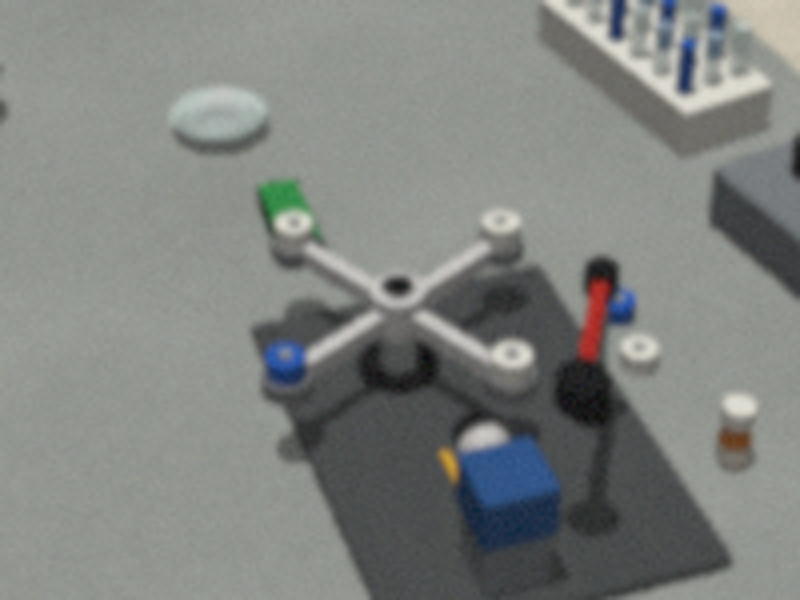

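The pictures show the camera lying at about world −y from the hub. Blue points towards the robot, about 55° clockwise of the lens, and the lamp is swung out by about 1.1 rad. I'll go above the stand for a closer wrist view.

{"fn": "send_rows", "kwargs": {"moves": "0 -23.3 -5.7 -29.9 0;0 -23.3 -5.7 -29.9 0;0 -23.3 -5.7 -29.9 0;0 -23.3 -5.7 -29.9 0;0 -23.3 -5.7 -29.9 0;0 -23.3 -5.7 -29.9 0;0 -23.3 -5.7 -29.9 0;0 -23.3 -5.7 -29.9 0;0 -23.3 -5.7 -29.9 0;0 -23.3 -5.7 -29.9 0;0 -23.3 -5.7 -29.9 0;0 -23.3 -5.7 -29.9 0;0 -23.3 -5.7 -29.9 0;0 -23.3 -5.7 -29.9 0;0 0 0 0 0;0 0 0 0 0"}}

```text
time_s: 2.63
position: [0.5012, 0.1186, 0.3026]
tcp_rot: [[0.378, 0.001, -0.926], [0.926, 0.0, 0.378], [0.001, -1.0, -0.001]]
force: [0.0, 1.0, -0.6]
opening: 0.008
```

```bash
cat >> h.py <<'E'
def wrist():
    s=read_state(); c=capture("wrist"); T=np.eye(4); T[:3,:3]=s["tcp_rot"]; T[:3,3]=s["position"]
    M=T@np.array(c["tool_from_camera"]); c["origin"]=M[:3,3]; c["rotation"]=M[:3,:3]
    return c
ZS=[("hub",.094),("blue",.095),("lamp_pivot",.141),("lamp_head",.141),("stand",0)]
def marks(c,names=ZS):
    for k,z in names:
        for d in mark_of(c,k)[:2]: print(k,round(d["p"],2),np.round(d["pixel"]),np.round(atz(c,d["pixel"],z),4))
E
python3 - <<'E'
from h import *
c=wrist(); print(read_state()["position"],c["origin"],c["rotation"]); cv2.imwrite("pics/w1.png",c["image"]); marks(c)
E
```

```text
[0.49988777 0.11984313 0.30223147] [0.42615151 0.14816579 0.46563873] [[ 3.79478293e-01 -8.84616918e-01 -2.71015007e-01]
 [ 9.25200633e-01  3.62868158e-01  1.11042730e-01]
 [ 1.12438407e-04 -2.92881562e-01  9.56148722e-01]]
hub 0.86 [277. 225.] [ 0.5395 -0.0018  0.094 ]
blue 0.75 [194. 136.] [ 0.4301 -0.0423  0.095 ]
blue 0.34 [174. 396.] [0.5066 0.1936 0.095 ]
lamp_head 0.69 [404.  40.] [ 0.5779 -0.2121  0.141 ]
stand 0.97 [240. 241.] [5.312e-01 2.000e-04 0.000e+00]
stand 0.54 [301. 118.] [ 0.5459 -0.183   0.    ]
```

View pics/w1.png

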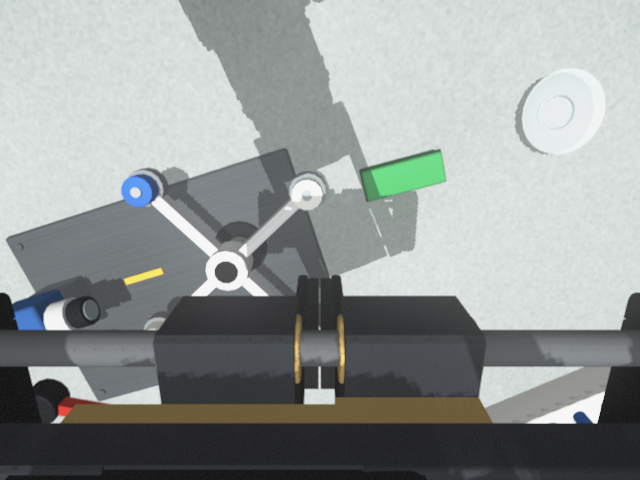

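The wrist view shows the hub at about (row 270, col 226) and blue at (190, 137). Plate corners are at (150, 287) and (239, 8), and the stripe runs from (283, 125) to (271, 162). I'll turn these into positions.

```bash
python3 - <<'E'
from h import *
c=wrist(); im=c["image"]
hsv=cv2.cvtColor(im,cv2.COLOR_BGR2HSV)
y=cv2.inRange(hsv,(18,120,120),(35,255,255)); y[:,200:]=0; y[:250]=0
(cx,cy),(w,h),a=cv2.minAreaRect(np.argwhere(y)[:,::-1].astype(np.float32))
box=cv2.boxPoints(((cx,cy),(w,h),a)); B=[atz(c,(p[1],p[0]),.012)[:2] for p in box]; print("stripe",np.round(B,4))
bl=cv2.inRange(hsv,(100,100,100),(125,255,255)); bl[:,200:]=0; bl[:160]=0; bl[215:]=0
M=cv2.moments(bl,True); print("blue px",M["m01"]/M["m00"],M["m10"]/M["m00"])
P=lambda r,q,z:atz(c,(r,q),z)[:2]
hub=P(270,226,.094); b=P(M["m01"]/M["m00"],M["m10"]/M["m00"],.091)
c1=P(150,287,.012); c2=P(239,8,.012); e=c2-c1
print("hub",hub,"blue",b,"arm ang",np.degrees(np.arctan2(*(b-hub)[::-1])),np.linalg.norm(b-hub))
th=np.arctan2(e[1],e[0]); print("edge",c1,c2,np.degrees(th),np.linalg.norm(e))
R=np.array([[np.cos(th),-np.sin(th)],[np.sin(th),np.cos(th)]]); print("origin from corners",c1-R@[-.09,-.095],c2-R@[.27,-.095])
c3=P(192,305,.095); print("white",c3,np.degrees(np.arctan2(*(c3-hub)[::-1])))
E
```

```text
stripe [[ 0.5185 -0.1535]
 [ 0.523  -0.1024]
 [ 0.5314 -0.1044]
 [ 0.527  -0.1557]]
blue px 192.8971848225214 137.7686658506732
hub [0.53111342 0.00591747] blue [ 0.42841411 -0.03902291] arm ang -156.3662049127475 0.1121016708382092
edge [0.44905794 0.10135385] [ 0.42040244 -0.25220766] -94.63358740603465 0.35472084148952304
origin from corners [0.53647696 0.00397359] [0.53690343 0.00923549]
white [0.48689571 0.11074125] 112.87142509644731
```

{"fn": "send_rows", "kwargs": {"moves": "0 -9 0 -20.7 0;0 -9 0 -20.7 0;0 -9 0 -20.7 0;0 0 0 0 -6.05;0 0 0 0 -6.05;0 0 0 0 -6.05;0 0 0 0 -6.05;0 0 30 0 0;0 0 30 0 0;0 0 30 0 0;0 0 30 0 0;0 0 0 0 0;0 0 0 0 0"}}

```text
time_s: 4.07
position: [0.5462, 0.0728, 0.1813]
tcp_rot: [[-0.04, -0.004, -0.999], [0.999, 0.0, -0.04], [0.0, -1.0, 0.004]]
force: [-0.0, -0.3, 0.0]
opening: 0.007
```

```bash
python3 - <<'E'
from h import *
c=capture("side"); cv2.imwrite("pics/s2.png",cv2.resize(c["image"][120:320,200:440],(720,600)))
E
```

```text
(no output)
```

View pics/s2.png

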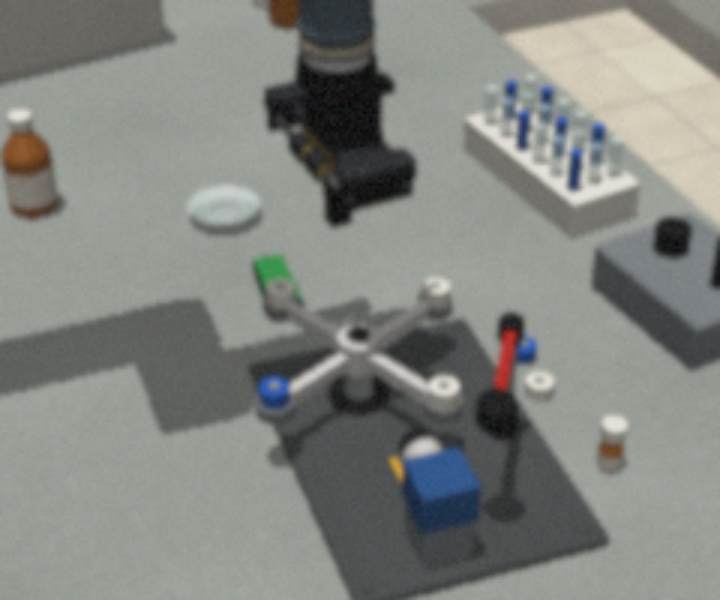

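The tip is over the open sector between two white arms. Next I'll descend and start the push.

{"fn": "send_rows", "kwargs": {"moves": "0 0 30 0 0;0 0 30 0 0;0 0 30 0 0;0 0 30 0 0;0 0 0 0 0;0 0.72 0 3.42 -3;0 0.72 0 3.42 -3;0 0.72 0 3.42 -3;0 0.72 0 3.42 -3;0 0.72 0 3.42 -3;0 0.72 0 3.42 -3;0 0.72 0 3.42 -3;0 0.72 0 3.42 -3;0 0.72 0 3.42 -3;0 0.72 0 3.42 -3;0 0 0 0 0"}}

```text
time_s: 5.45
position: [0.5154, 0.0698, 0.0656]
tcp_rot: [[-0.534, 0.006, -0.845], [0.845, -0.0, -0.534], [-0.004, -1.0, -0.005]]
force: [1.0, -0.6, 0.1]
opening: 0.006
```

```bash
python3 - <<'E'
from h import *
for f in ["scene","side"]:
    c=capture(f); marks(c,ZS[:2])
E
```

```text
hub 0.97 [253. 331.] [0.5419 0.0048 0.094 ]
blue 0.57 [229. 303.] [ 0.4406 -0.0527  0.095 ]
hub 0.85 [227. 316.] [0.5336 0.0187 0.094 ]
blue 0.71 [229. 367.] [ 0.6706 -0.054   0.095 ]
blue 0.56 [251. 297.] [ 0.4402 -0.0628  0.095 ]
```

{"fn": "send_rows", "kwargs": {"moves": "0 0.72 0 3.42 -3;0 0.72 0 3.42 -3;0 0.72 0 3.42 -3;0 0.72 0 3.42 -3;0 0.72 0 3.42 -3;0 0.72 0 3.42 -3;0 0.72 0 3.42 -3;0 0.72 0 3.42 -3;0 0.72 0 3.42 -3;0 0.72 0 3.42 -3;0 0.72 0 3.42 -3;0 0.72 0 3.42 -3;0 0.72 0 3.42 -3;0 0.72 0 3.42 -3;0 0.72 0 3.42 -3;0 0 0 0 0"}}

```text
time_s: 7.08
position: [0.4725, 0.0602, 0.0585]
tcp_rot: [[-0.968, -0.003, -0.25], [0.25, -0.068, -0.966], [-0.014, -0.998, 0.066]]
force: [0.0, 0.0, 0.1]
opening: 0.007
```

```bash
python3 - <<'E'
from h import *
for f in ["scene","side"]:
    c=capture(f); marks(c,ZS[:2]); cv2.imwrite(f"pics/{f}3.png",c["image"])
c=wrist(); cv2.imwrite("pics/w3.png",c["image"]); marks(c,ZS[:2])
a=cv2.imread("pics/scene3.png")[190:310,210:370]; cv2.imwrite("pics/v3.png",np.hstack([cv2.resize(a,(400,300)),cv2.resize(c["image"],(400,300))]))
E
```

```text
hub 0.61 [254. 332.] [0.5448 0.0076 0.094 ]
blue 0.61 [244. 286.] [ 0.4922 -0.1047  0.095 ]
hub 0.56 [229. 318.] [0.5372 0.0095 0.094 ]
blue 0.57 [255. 318.] [ 0.4882 -0.1018  0.095 ]
hub 0.59 [227. 102.] [5.363e-01 3.000e-04 9.400e-02]
```

View pics/v3.png

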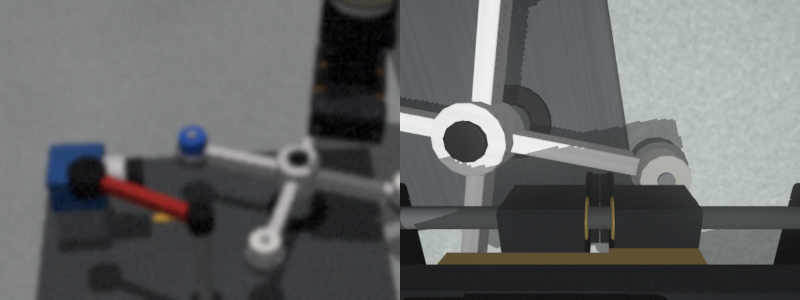

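```bash
python3 - <<'E'
from h import *
s=read_state(); print(*[(k,np.round(s[k],3)) for k in s],sep="\n")
E
```

```text
('time_s', np.float64(7.533))
('joint_positions', array([  -3.859,   35.647,  110.233,   -6.821,   34.089, -163.515]))
('qvel', array([ 0.035, -0.102,  0.047, -0.011,  0.101, -0.015]))
('tau', array([ 2.7000e-02, -3.7442e+01, -7.0050e+00, -1.7900e-01, -3.0000e-03,
        2.0000e-03]))
('position', array([0.474, 0.059, 0.059]))
('tcp_rot', array([[-0.967, -0.001, -0.254],
       [ 0.253, -0.067, -0.965],
       [-0.016, -0.998,  0.065]]))
('force', array([-0.023, -0.503, -0.202]))
('moment', array([ 0.105,  0.088, -0.037]))
('opening', np.float64(0.004))
```

Joint 6 hit its range limit, which tilted the tool. Blue is at about −113° and still needs about 18°. I'll back off, turn the wrist back about 80°, and finish with a plain straight push.

{"fn": "send_rows", "kwargs": {"moves": "0 0 0 -8 2;0 0 0 -8 2;0 0 0 0 6;0 0 0 0 6;0 0 0 0 6;0 0 0 0 6;0 0 0 0 6;0 0 0 0 6;0 0 0 0 6;0 0 0 0 6;0 0 0 0 6;0 0 0 0 6;0 0 0 0 6;0 0 0 0 6;0 0 0 0 6;0 0 0 0 0;0 0 0 0 0"}}

```text
time_s: 8.95
position: [0.4784, 0.0744, 0.0579]
tcp_rot: [[0.113, -0.001, -0.994], [0.991, -0.067, 0.113], [-0.066, -0.998, -0.007]]
force: [-0.3, 0.2, -0.6]
opening: 0.009
```

```bash
python3 - <<'E'
from h import *
s=read_state(); print(np.round(s["position"],4),np.round(s["tcp_rot"],3),np.round(s["joint_positions"],1))
for f in ["scene","side"]:
    c=capture(f); marks(c,ZS[:2])
E
```

```text
[0.4784 0.0744 0.0579] [[ 0.113 -0.001 -0.994]
 [ 0.991 -0.067  0.113]
 [-0.066 -0.998 -0.007]] [ -2.   36.  109.3  -6.7  34.8 -79.9]
hub 0.59 [249. 331.] [0.5279 0.0067 0.094 ]
blue 0.59 [243. 284.] [ 0.4867 -0.1083  0.095 ]
hub 0.56 [229. 318.] [0.5382 0.0102 0.094 ]
blue 0.47 [255. 318.] [ 0.4883 -0.1023  0.095 ]
```

{"fn": "send_rows", "kwargs": {"moves": "0 -2.87 0.19 -0.33 0;0 -2.87 0.19 -0.33 0;0 -2.87 0.19 -0.33 0;0 -2.87 0.19 -0.33 0;0 -2.87 0.19 -0.33 0;0 -2.87 0.19 -0.33 0;0 -2.87 0.19 -0.33 0;0 -2.87 0.19 -0.33 0;0 -2.87 0.19 -0.33 0;0 -2.87 0.19 -0.33 0;0 -2.87 0.19 -0.33 0;0 -2.87 0.19 -0.33 0;0 0 0 0 0;0 0 0 0 0"}}

```text
time_s: 10.42
position: [0.4785, 0.0395, 0.058]
tcp_rot: [[0.116, -0.0, -0.993], [0.991, -0.067, 0.115], [-0.067, -0.998, -0.007]]
force: [-0.3, -0.9, -0.8]
opening: 0.007
```

```bash
python3 - <<'E'
from h import *
for f in ["scene","side"]:
    c=capture(f); marks(c,ZS[:2])
c=wrist(); marks(c,ZS[:2]); cv2.imwrite("pics/w4.png",c["image"])
E
```

```text
hub 0.72 [334. 316.] [ 0.7766 -0.0679  0.094 ]
hub 0.56 [250. 330.] [0.531  0.0033 0.094 ]
blue 0.7 [248. 285.] [ 0.5064 -0.1097  0.095 ]
blue 0.17 [207. 475.] [0.4235 0.4416 0.095 ]
hub 0.7 [229. 316.] [0.5315 0.0115 0.094 ]
blue 0.62 [255. 325.] [ 0.5045 -0.1115  0.095 ]
```

View pics/w4.png

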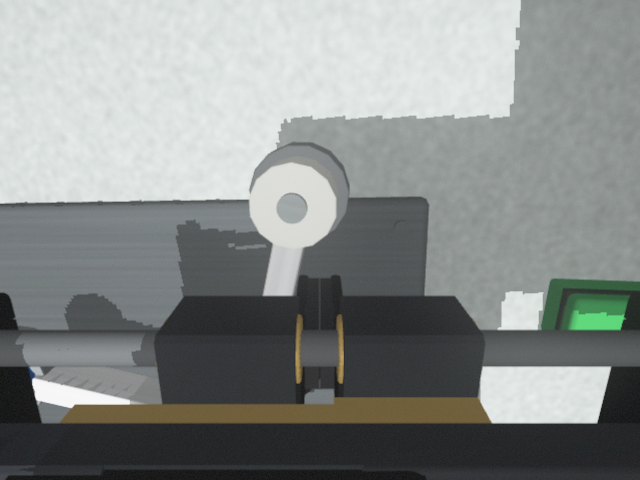

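The wrist view shows the pushed arm's white puck at (row 207, col 292). The plate's y = −95 mm edge runs from (205, 5) to (198, 420).

```bash
python3 - <<'E'
from h import *
c=wrist()
P=lambda r,q,z:atz(c,(r,q),z)[:2]
a,b=P(198,415,.012),P(205,5,.012); th=np.degrees(np.arctan2(*(b-a)[::-1])); print("edge",a,b,th)
p=P(207,292,.095); print(p)
for hub in ([.5335,.006],[.5365,.006]): print(np.degrees(np.arctan2(*(p-hub)[::-1])), np.linalg.norm(p-hub))
l=[P(248,285,.078),P(294,273,.078)]; print("arm line",np.degrees(np.arctan2(*(l[0]-l[1])[::-1])))
E
```

```text
edge [0.4474578  0.09048323] [ 0.42787789 -0.13970367] -94.86193053311064
[0.42669807 0.03837597]
163.13582806419296 0.11160132014204785
163.5714287382952 0.11447561403630262
arm line 158.05932195392302
```

{"fn": "send_rows", "kwargs": {"moves": "0 -2.25 0.15 -0.25 0;0 -2.25 0.15 -0.25 0;0 -2.25 0.15 -0.25 0;0 -2.25 0.15 -0.25 0;0 0 0 0 0;0 0 0 0 0"}}

```text
time_s: 11.42
position: [0.4785, 0.0303, 0.058]
tcp_rot: [[0.116, -0.0, -0.993], [0.991, -0.067, 0.116], [-0.067, -0.998, -0.008]]
force: [0.8, -0.0, 0.3]
opening: 0.004
```

```bash
python3 - <<'E'
from h import *
for f in ["scene","side"]:
    c=capture(f); marks(c,ZS[:2])
c=wrist(); cv2.imwrite("pics/w5.png",c["image"][120:320])
g=cv2.cvtColor(c["image"],cv2.COLOR_BGR2GRAY)
print(cv2.HoughCircles(cv2.GaussianBlur(g,(5,5),0)[100:300,200:400],cv2.HOUGH_GRADIENT,1,30,param1=80,param2=18,minRadius=10,maxRadius=55))
E
```

```text
hub 0.96 [251. 332.] [0.5336 0.0078 0.094 ]
blue 0.57 [252. 285.] [ 0.5189 -0.1096  0.095 ]
hub 0.97 [227. 319.] [0.5441 0.0162 0.094 ]
hub 0.56 [190. 276.] [0.4928 0.2627 0.094 ]
blue 0.61 [256. 326.] [ 0.5073 -0.1155  0.095 ]
[[[89.5 82.5 49.7]]]
```

View pics/w5.png

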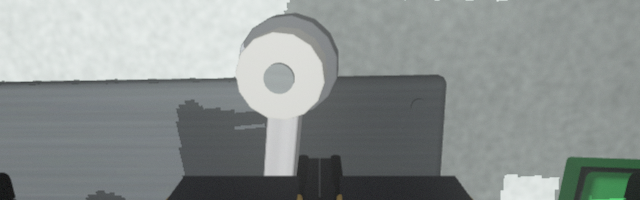

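```bash
python3 - <<'E'
from h import *
c=wrist()
P=lambda r,q,z:atz(c,(r,q),z)[:2]
a,b=P(196,430,.012),P(202,5,.012); th=np.degrees(np.arctan2(*(b-a)[::-1])); print("edge",a,b,th)
p=P(197,282,.095); q=P(198,279,.095); print(p,q)
hub=np.array([.5365,.006])
for x in(p,q): print(np.degrees(np.arctan2(*(x-hub)[::-1])), np.linalg.norm(x-hub))
E
```

```text
edge [0.44734028 0.08910423] [ 0.42634133 -0.14830658] -95.05464990128068
[0.42318951 0.02638799] [0.42341731 0.02535943]
169.79989616356485 0.11513008889680147
170.28530325548832 0.1147278639482794
```

{"fn": "send_rows", "kwargs": {"moves": "0 -2 0.1 -0.2 0;0 -2 0.1 -0.2 0;0 -1 0.1 -0.1 0;0 0 0 0 0;0 0 0 0 0;0 6 -0.4 0.7 0;0 10 -0.7 1.2 0;0 0 -35 0 0;0 0 -35 0 0;0 0 -35 0 0;0 0 -35 0 0;0 0 -35 0 0;0 0 -35 0 0;0 20 0 0 0;0 40 0 0 0;0 40 0 0 0;0 0 0 0 0;0 0 0 0 0"}}

```text
time_s: 13.32
position: [0.4894, 0.1574, 0.2608]
tcp_rot: [[0.111, -0.0, -0.994], [0.992, -0.067, 0.111], [-0.067, -0.998, -0.007]]
force: [-0.6, 0.7, 0.2]
opening: 0.004
```

```bash
python3 - <<'E'
from h import *
for f in ["scene","side"]:
    c=capture(f); marks(c,ZS[:4])
c=wrist(); cv2.imwrite("pics/w6.png",c["image"]); marks(c)
E
```

```text
hub 0.96 [252. 331.] [0.5358 0.0056 0.094 ]
hub 0.73 [277. 325.] [ 0.6185 -0.0237  0.094 ]
blue 0.59 [254. 285.] [ 0.529  -0.1098  0.095 ]
lamp_pivot 0.65 [277. 290.] [ 0.6493 -0.1092  0.141 ]
lamp_head 0.94 [265. 244.] [ 0.5946 -0.21    0.141 ]
hub 0.96 [227. 320.] [0.5468 0.0139 0.094 ]
hub 0.17 [221. 290.] [0.4744 0.0816 0.094 ]
blue 0.56 [229. 368.] [ 0.6717 -0.054   0.095 ]
blue 0.43 [253. 332.] [ 0.5279 -0.1114  0.095 ]
lamp_pivot 0.56 [229. 369.] [ 0.645  -0.1078  0.141 ]
lamp_pivot 0.56 [257. 366.] [ 0.5789 -0.2092  0.141 ]
lamp_head 0.76 [257. 366.] [ 0.5785 -0.2099  0.141 ]
lamp_head 0.35 [223. 290.] [0.4495 0.0104 0.141 ]
hub 0.79 [271. 171.] [ 0.534 -0.002  0.094]
blue 0.9 [266.  51.] [ 0.5182 -0.116   0.095 ]
lamp_pivot 0.84 [413.  65.] [ 0.6461 -0.1102  0.141 ]
stand 0.87 [238. 204.] [ 0.5328 -0.0032  0.    ]
```

View pics/w6.png

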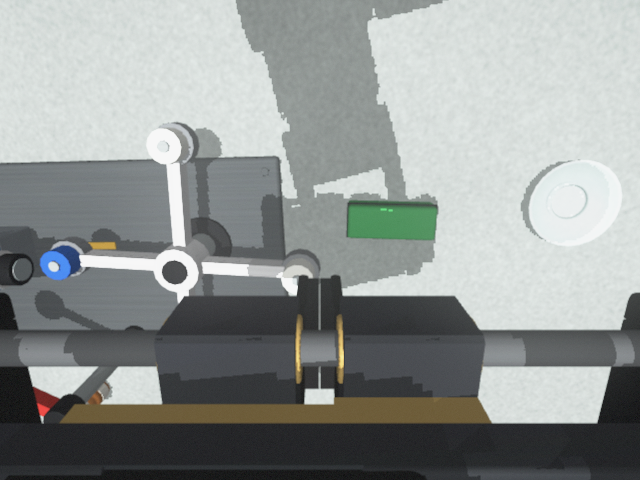

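```bash
python3 - <<'E'
from h import *
c=wrist()
P=lambda r,q,z:atz(c,(r,q),z)[:2]
A=lambda v:np.degrees(np.arctan2(v[1],v[0]))
a,b=P(157,275,.012),P(164,2,.012); a2=P(262,285,.012); print("edge",A(b-a),"perp edge",A(a2-a))
s1,s2=P(246,92,.012),P(245,115,.012); print("stripe",s1,s2)
hub=P(270,174,.094); 
im=c["image"].copy(); im[330:]=0
for z,h in [(.095,1)]:
    hsv=cv2.cvtColor(im,cv2.COLOR_BGR2HSV); m=cv2.inRange(hsv,(100,120,100),(125,255,255)); m[:,100:]=0
    n,l,st,ce=cv2.connectedComponentsWithStats(m); i=1+np.argmax(st[1:,4]); print(st[i],ce[i])
bl=P(265,57,.095); w=P(145.5,165,.095)
print("hub",hub,"blue",bl,A(bl-hub),np.linalg.norm(bl-hub),"white",w,A(w-hub),np.linalg.norm(w-hub))
R=np.deg2rad(A(b-a)); Rm=np.array([[np.cos(R),-np.sin(R)],[np.sin(R),np.cos(R)]]); print("origin from corner",a-Rm@[-.09,-.095])
E
```

```text
edge -94.85445254365516 perp edge -3.0971340598489285
stripe [ 0.52596786 -0.13086041] [ 0.52736793 -0.10312079]
[ 39 246  40  34 934] [ 59.49357602 261.82334047]
hub [0.53317239 0.00195336] blue [ 0.51770457 -0.10904357] -97.93328399894567 0.11206949223076708 white [0.42151818 0.02059382] 170.52198574878474 0.11319951123976595
origin from corner [ 0.53612011 -0.00207766]
```

Estimates of blue's angle run from −94° to −99° against a target of −94.9°. I'll get a more central overhead view to settle it.

{"fn": "send_rows", "kwargs": {"moves": "0 -20 -20 -25 0;0 -20 -20 -25 0;0 -20 -20 -25 0;0 -10 -5 0 0;0 0 0 0 0;0 0 0 0 0;0 0 0 0 0"}}

```text
time_s: 14.75
position: [0.5545, 0.0821, 0.3296]
tcp_rot: [[0.115, -0.004, -0.993], [0.991, -0.066, 0.115], [-0.066, -0.998, -0.004]]
force: [0.1, 0.2, 0.3]
opening: 0.007
```

```bash
python3 - <<'E'
from h import *
c=wrist(); cv2.imwrite("pics/w7.png",c["image"]); cv2.imwrite("pics/w7c.png",cv2.resize(c["image"][60:320,0:360],(800,578),interpolation=cv2.INTER_CUBIC))
np.savez("w7.npz",origin=c["origin"],rotation=c["rotation"],mtx=c["mtx"]); marks(c)
E
```

```text
hub 0.93 [181. 255.] [0.5334 0.0011 0.094 ]
hub 0.29 [145. 440.] [0.5181 0.1879 0.094 ]
blue 0.72 [179. 143.] [ 0.5188 -0.1156  0.095 ]
lamp_pivot 0.82 [312. 156.] [ 0.6493 -0.1109  0.141 ]
lamp_head 0.81 [254.  44.] [ 0.5766 -0.2112  0.141 ]
lamp_head 0.55 [305. 247.] [ 0.6495 -0.0158  0.141 ]
stand 0.65 [125. 601.] [0.5261 0.3894 0.    ]
stand 0.58 [170. 271.] [5.357e-01 1.000e-04 0.000e+00]
```

View pics/w7c.png

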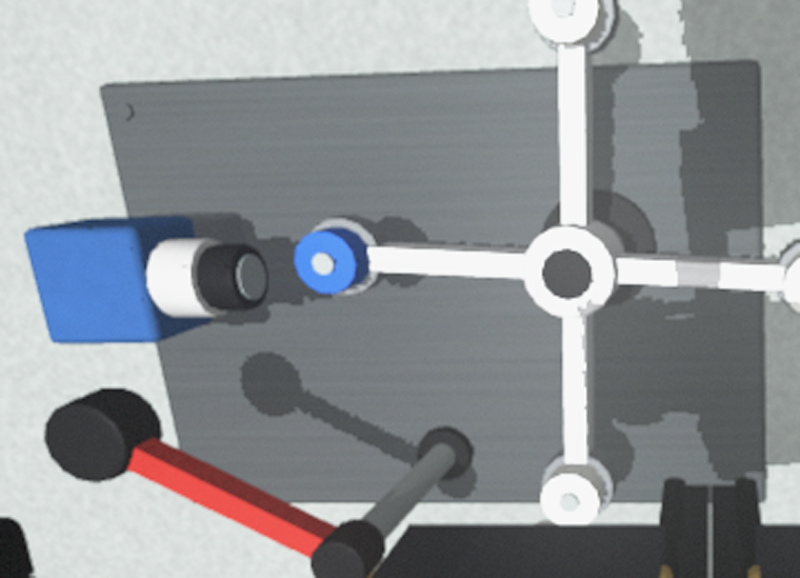

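```bash
python3 - <<'E'
from h import *
c=dict(np.load("w7.npz"))
P=lambda x,y,z:atz(c,(60+y*.45,x*.45),z)[:2]
A=lambda v:np.degrees(np.arctan2(v[1],v[0]))
print("edges",A(P(105,87,.012)-P(755,62,.012)),A(P(766,498,.012)-P(760,70,.012))-90, "camera box edge top", A(P(26,234,.104)-P(52,341,.104)))
hub=P(567,273,.094); b=P(322,263,.095); w1=P(569,501,.095); w2=P(565,6,.095)
print(hub,b,A(b-hub),A(w1-w2)-90, A(P(368,260,.078)-P(527,263,.078)),A(P(573,455,.078)-P(573,60,.078))-90)
print("cam box: left edge",P(26,234,.104),P(52,341,.104))
im=cv2.imread("pics/w7.png"); g=cv2.cvtColor(im,cv2.COLOR_BGR2GRAY)
E
```

```text
edges -94.80594587170975 -94.86691965013381 camera box edge top 174.19917388012925
[0.53547352 0.00112275] [ 0.51846434 -0.11350579] -98.44026108430235 -98.99511145198746 -97.13057336814269 -99.344334325455
cam box: left edge [ 0.48927163 -0.24626981] [ 0.54021983 -0.25144568]
```

Blue is at −98.7° against −94.85°, so about 4° more (4 mm at the fingertip). I'll go back and give it a small extra push.

{"fn": "send_rows", "kwargs": {"moves": "0 -15.1 0.9 23.7 0;0 -15.1 0.9 23.7 0;0 -15.1 0.9 23.7 0;0 2.24 33.9 0.14 0;0 2.24 33.9 0.14 0;0 2.24 33.9 0.14 0;0 2.24 33.9 0.14 0;0 2.24 33.9 0.14 0;0 2.24 33.9 0.14 0;0 2.24 33.9 0.14 0;0 2.24 33.9 0.14 0;0 0 0 0 0;0 0 0 0 0;0 0 0 0 0"}}

```text
time_s: 16.22
position: [0.4821, 0.0443, 0.0601]
tcp_rot: [[0.116, 0.001, -0.993], [0.991, -0.067, 0.115], [-0.066, -0.998, -0.009]]
force: [-0.5, 0.0, 0.9]
opening: 0.005
```

{"fn": "send_rows", "kwargs": {"moves": "0 -2.87 0.19 -0.33 0;0 -2.87 0.19 -0.33 0;0 -2.87 0.19 -0.33 0;0 -2.87 0.19 -0.33 0;0 -2.87 0.19 -0.33 0;0 -2.87 0.19 -0.33 0;0 -2.87 0.19 -0.33 0;0 -2.87 0.19 -0.33 0;0 0 0 0 0;0 0 0 0 0;0 0 0 0 0"}}

```text
time_s: 17.13
position: [0.4813, 0.0209, 0.0588]
tcp_rot: [[0.116, -0.001, -0.993], [0.991, -0.067, 0.115], [-0.067, -0.998, -0.007]]
force: [-0.5, 1.0, -0.1]
opening: 0.005
```

{"fn": "send_rows", "kwargs": {"moves": "0 8 -0.6 1 0;0 10 -0.7 1.2 0;0 -2.24 -33.9 -0.14 0;0 -2.24 -33.9 -0.14 0;0 -2.24 -33.9 -0.14 0;0 -2.24 -33.9 -0.14 0;0 -2.24 -33.9 -0.14 0;0 -2.24 -33.9 -0.14 0;0 -2.24 -33.9 -0.14 0;0 -2.24 -33.9 -0.14 0;0 15.1 -0.9 -23.7 0;0 15.1 -0.9 -23.7 0;0 15.1 -0.9 -23.7 0;0 0 0 0 0;0 0 0 0 0;0 0 0 0 0"}}

```text
time_s: 18.47
position: [0.555, 0.077, 0.3303]
tcp_rot: [[0.114, -0.003, -0.993], [0.991, -0.067, 0.114], [-0.067, -0.998, -0.005]]
force: [-0.7, 0.2, 0.0]
opening: 0.007
```

```bash
python3 - <<'E'
from h import *
c=wrist(); cv2.imwrite("pics/w8.png",c["image"]); cv2.imwrite("pics/w8c.png",cv2.resize(c["image"][60:320,0:360],(800,578),interpolation=cv2.INTER_CUBIC))
np.savez("w8.npz",origin=c["origin"],rotation=c["rotation"],mtx=c["mtx"]); marks(c)
E
```

```text
hub 0.97 [182. 257.] [ 0.5353 -0.0024  0.094 ]
blue 0.72 [185. 147.] [ 0.5264 -0.1192  0.095 ]
lamp_pivot 0.64 [310. 162.] [ 0.6486 -0.1096  0.141 ]
lamp_head 0.62 [252.  49.] [ 0.5759 -0.2108  0.141 ]
stand 0.9 [169. 274.] [ 0.5363 -0.001   0.    ]
```

View pics/w8c.png

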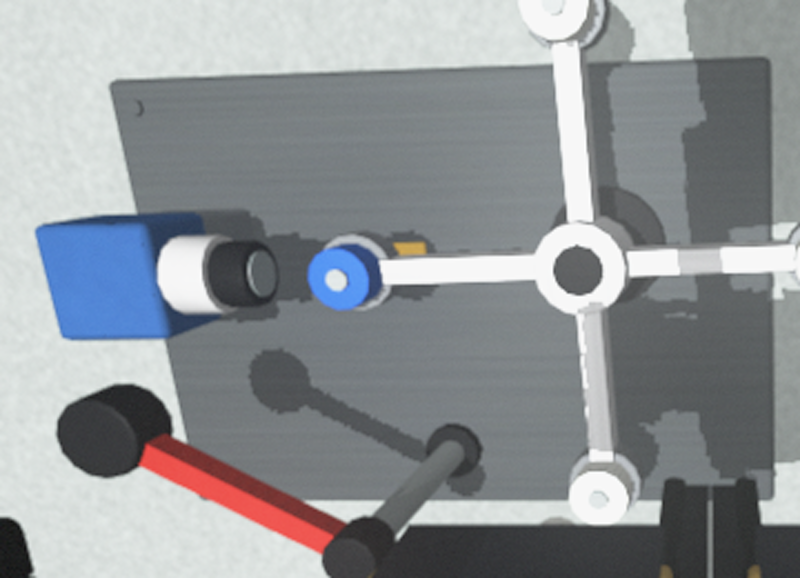

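```bash
python3 - <<'E'
from h import *
c=dict(np.load("w8.npz"))
P=lambda x,y,z:atz(c,(60+y*.45,x*.45),z)[:2]
A=lambda v:np.degrees(np.arctan2(v[1],v[0]))
print("edges",A(P(115,82,.012)-P(765,58,.012)),A(P(773,495,.012)-P(770,66,.012))-90)
hub=P(578,270,.094); b=P(336,279,.095); w1=P(598,498,.095); w2=P(556,4,.095)
print(hub,b,A(b-hub),A(w1-w2)-90)
print("lens centre",P(261,276,.07),P(261,276,.08), "pivot",P(348,556,.152),"head",P(105,440,.153))
E
```

```text
edges -94.86472243207561 -95.05824061767493
[0.53546797 0.0010052 ] [ 0.52750694 -0.11436586] -93.94736124678005 -94.31010859550152
lens centre [ 0.52526903 -0.1660147 ] [ 0.52408313 -0.15980932] pivot [ 0.64312601 -0.10931137] head [ 0.57851564 -0.20423757]
```

Blue is now at −94.1° against −94.9°, which is about 1.6 mm off. Next is the lamp arm: pivot at (0.6455, −0.107), arm at about −124°, stop at −178°.

{"fn": "send_rows", "kwargs": {"moves": "0 -31.5 2.2 -14.9 0;0 -31.5 2.2 -14.9 0;0 -31.5 2.2 -14.9 0;0 -31.5 2.2 -14.9 0;0 -31.5 2.2 -14.9 0;0 -31.5 2.2 -14.9 0;0 -31.5 2.2 -14.9 0;0 -31.5 2.2 -14.9 0;0 2.2 34.1 0.2 0;0 2.2 34.1 0.2 0;0 2.2 34.1 0.2 0;0 0 0 0 0;0 0 0 0 0;0 0 0 0 0"}}

```text
time_s: 19.93
position: [0.6466, -0.1892, 0.2305]
tcp_rot: [[0.116, 0.002, -0.993], [0.991, -0.068, 0.116], [-0.067, -0.998, -0.01]]
force: [0.2, 0.1, 0.7]
opening: 0.007
```

{"fn": "send_rows", "kwargs": {"moves": "0 2.2 35 0.2 0;0 2.2 35 0.2 0;0 2.2 35 0.2 0;0 0 0 0 0;0 3.36 -0.27 4.82 0;0 3.36 -0.27 4.82 0;0 3.36 -0.27 4.82 0;0 3.36 -0.27 4.82 0;0 3.36 -0.27 4.82 0;0 3.36 -0.27 4.82 0;0 3.36 -0.27 4.82 0;0 3.36 -0.27 4.82 0;0 3.36 -0.27 4.82 0;0 3.36 -0.27 4.82 0;0 3.36 -0.27 4.82 0;0 3.36 -0.27 4.82 0;0 0 0 0 0;0 0 0 0 0"}}

```text
time_s: 21.43
position: [0.5917, -0.1415, 0.123]
tcp_rot: [[0.115, -0.003, -0.993], [0.991, -0.066, 0.115], [-0.066, -0.998, -0.005]]
force: [0.4, -0.2, -0.1]
opening: 0.005
```

```bash
python3 - <<'E'
from h import *
for f in ["scene","side"]:
    c=capture(f); marks(c,ZS[:4]); 
E
```

```text
hub 0.55 [253. 331.] [0.5418 0.0043 0.094 ]
hub 0.19 [267. 405.] [0.6168 0.1771 0.094 ]
blue 0.48 [256. 284.] [ 0.5346 -0.1131  0.095 ]
lamp_pivot 0.86 [275. 292.] [ 0.644  -0.1038  0.141 ]
lamp_head 0.82 [246. 272.] [ 0.5433 -0.1417  0.141 ]
lamp_head 0.65 [259. 469.] [0.6562 0.3142 0.141 ]
hub 0.97 [228. 320.] [0.5444 0.0123 0.094 ]
lamp_head 0.8 [247. 336.] [ 0.5253 -0.1398  0.141 ]
```

{"fn": "send_rows", "kwargs": {"moves": "0 2.86 -0.2 1.34 0;0 2.86 -0.2 1.34 0;0 2.86 -0.2 1.34 0;0 2.86 -0.2 1.34 0;0 0 0 0 0;0 0 0 0 0"}}

```text
time_s: 22.43
position: [0.5887, -0.1298, 0.1236]
tcp_rot: [[0.115, -0.001, -0.993], [0.991, -0.067, 0.115], [-0.066, -0.998, -0.007]]
force: [0.6, 0.5, 0.8]
opening: 0.008
```

{"fn": "send_rows", "kwargs": {"moves": "0 1 -0.07 0.1 0;0 1 -0.07 0.1 0;0 0 0 0 0"}}

```text
time_s: 22.68
position: [0.5887, -0.1292, 0.1236]
tcp_rot: [[0.115, -0.001, -0.993], [0.991, -0.069, 0.115], [-0.068, -0.998, -0.007]]
force: [-1.0, -5.4, 0.7]
opening: 0.004
```

{"fn": "send_rows", "kwargs": {"moves": "0 1 -0.07 0.1 0;0 1 -0.07 0.1 0;0 0 0 0 0"}}

```text
time_s: 22.93
position: [0.5888, -0.1289, 0.1236]
tcp_rot: [[0.114, -0.001, -0.993], [0.991, -0.071, 0.114], [-0.071, -0.997, -0.007]]
force: [-0.8, -8.9, -0.2]
opening: 0.005
```

```bash
python3 - <<'E'
from h import *
for f in ["scene","side"]:
    c=capture(f); marks(c,ZS[1:4]); 
E
```

```text
blue 0.23 [202. 474.] [0.4032 0.4473 0.095 ]
lamp_pivot 0.74 [274. 290.] [ 0.6397 -0.1077  0.141 ]
lamp_head 0.76 [242. 282.] [ 0.5297 -0.1167  0.141 ]
lamp_head 0.24 [253. 332.] [ 0.5873 -0.001   0.141 ]
blue 0.48 [280. 400.] [ 0.6446 -0.2853  0.095 ]
lamp_pivot 0.67 [232. 372.] [ 0.6466 -0.1196  0.141 ]
lamp_pivot 0.18 [232. 319.] [ 0.5102 -0.0599  0.141 ]
lamp_head 0.49 [242. 330.] [ 0.5192 -0.1159  0.141 ]
```

The lamp has reached its stop: force is up to 9 N with no further motion. I'll back off, lift, and check.

{"fn": "send_rows", "kwargs": {"moves": "0 -6 0.4 -0.6 0;0 -12 0.8 -1.2 0;0 -12 0.8 -1.2 0;0 -2.2 -35 -0.2 0;0 -2.2 -35 -0.2 0;0 -2.2 -35 -0.2 0;0 -2.2 -35 -0.2 0;0 -2.2 -35 -0.2 0;0 -2.2 -35 -0.2 0;0 30 0 0 0;0 30 0 0 0;0 30 0 0 0;0 30 0 0 0;0 30 0 0 0;0 30 0 0 0;0 30 0 0 0;0 0 0 0 0;0 0 0 0 0;0 0 0 0 0"}}

```text
time_s: 24.92
position: [0.6124, 0.052, 0.3197]
tcp_rot: [[0.116, -0.001, -0.993], [0.991, -0.067, 0.115], [-0.067, -0.998, -0.006]]
force: [1.1, -0.5, 0.4]
opening: 0.004
```

```bash
python3 - <<'E'
from h import *
for f in ["scene","side"]:
    c=capture(f); marks(c,ZS[:4]); 
    if f=="side": a=c["image"][160:310,220:420]
c=wrist(); cv2.imwrite("pics/w9.png",c["image"]); marks(c)
cv2.imwrite("pics/v9.png",cv2.resize(c["image"][40:300,0:360],(800,578),interpolation=cv2.INTER_CUBIC)); cv2.imwrite("pics/v9s.png",cv2.resize(a,(800,600)))
np.savez("w9.npz",origin=c["origin"],rotation=c["rotation"],mtx=c["mtx"])
E
```

```text
hub 0.65 [250. 330.] [0.5296 0.0056 0.094 ]
blue 0.46 [258. 284.] [ 0.5433 -0.1142  0.095 ]
lamp_pivot 0.74 [274. 290.] [ 0.6395 -0.1086  0.141 ]
lamp_head 0.98 [242. 283.] [ 0.5313 -0.1136  0.141 ]
hub 0.78 [230. 320.] [ 0.5404 -0.0011  0.094 ]
blue 0.63 [191. 275.] [0.4876 0.256  0.095 ]
blue 0.52 [252. 333.] [ 0.5317 -0.1098  0.095 ]
lamp_pivot 0.86 [228. 367.] [ 0.6433 -0.0983  0.141 ]
lamp_pivot 0.48 [279. 402.] [ 0.6239 -0.3211  0.141 ]
lamp_head 0.77 [242. 331.] [ 0.5212 -0.1149  0.141 ]
hub 0.72 [119. 272.] [ 0.5338 -0.      0.094 ]
blue 0.69 [129. 155.] [ 0.5299 -0.1158  0.095 ]
lamp_pivot 0.73 [257. 169.] [ 0.6465 -0.1086  0.141 ]
lamp_pivot 0.54 [270. 308.] [0.6713 0.0219 0.141 ]
lamp_head 0.94 [127. 128.] [ 0.5253 -0.1167  0.141 ]
lamp_head 0.7 [126. 169.] [ 0.5284 -0.0809  0.141 ]
stand 0.57 [118. 285.] [ 0.5343 -0.0022  0.    ]
```

View pics/v9.png

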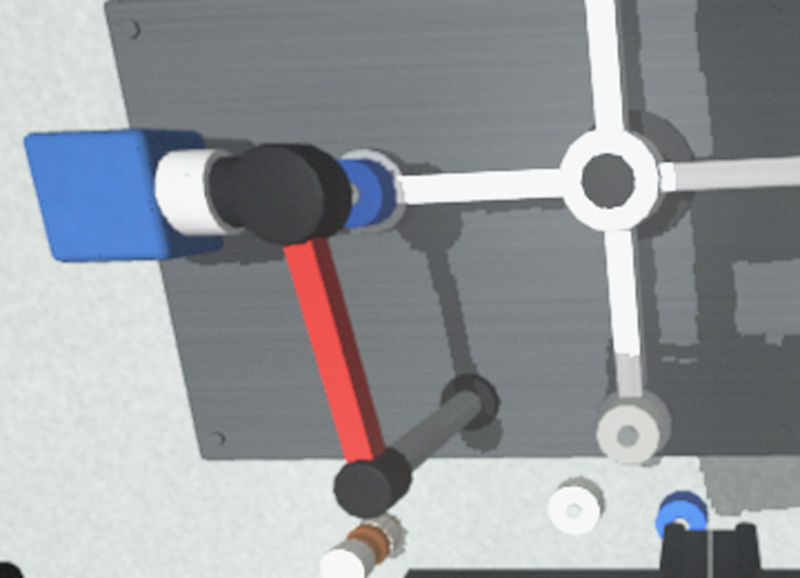

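```bash
python3 - <<'E'
from h import *
c=dict(np.load("w9.npz"))
P=lambda x,y,z:atz(c,(40+y*.45,x*.45),z)[:2]
A=lambda v:np.degrees(np.arctan2(v[1],v[0]))
print("edges",A(P(205,459,.012)-P(797,456,.012)),A(P(203,455,.012)-P(108,5,.012))-90)
hub=P(608,181,.094); w=P(628,436,.095)
print(hub,A(w-hub)-90,np.linalg.norm(w-hub),"arm",A(P(402,190,.078)-P(562,183,.078)),A(P(629,394,.078)-P(601,3,.078))-90)
print("lamp",A(P(307,240,.148)-P(364,460,.148)), "stop about -177.7")
E
```

```text
edges -95.116432938506 -95.1125101556415
[0.53605976 0.00111005] -93.95245926828385 0.1148433390079209 arm -94.257334807997 -94.33944265528498
lamp -179.27360392231202 stop about -177.7
```

```bash
python3 -c "
from rig import *
print(hand_in())"
```

```text
the job is handed in; nothing more can be done
None
```

The blue specimen is in front of the lens and the lamp arm is in against its stop. I handed the job in at about 25 s of the 58 s allowed, and no verdict was reported.

**Carousel:** I pushed on one white-specimen arm with the closed fingers. The first push stopped short when joint 6 reached its range limit, which tilted the tool about 4°. I turned the wrist back and finished with two more pushes.
- **Final angle:** in the last wrist views the blue arm was at about −94.2°, against −95° for the stand axis. That is roughly 0.9°, or 2 mm, from the place in front of the lens.
- **Disagreement:** the trained-network marks in the fixed cameras scattered by up to about 15 mm, some past the 8 mm limit. I relied on the wrist-camera geometry, where the plate edges and the arm directions agreed with each other.

**Lamp:** I pushed the red arm until it met its stop, where the force rose to about 9 N with no further motion. The last view put it within about 1.6° (0.03 rad) of the expected stop angle, against the 0.1 rad limit.

**Not directly measured:** I did not measure the hub height. The carousel looked seated, and no push showed any notable vertical force. I also saw no sign of touching a specimen or a loose item. The gripper ended clear of everything, at 0.32 m height.

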